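# Open the combination lock box on the bottling bench

### The job

The cleaning soda is kept in the grey steel lock box; please open it. Counting each dial's seven white marks clockwise from the near left one, point the left dial at its 3rd mark, the middle dial at its 6th and the right dial at its 2nd, then draw the steel locking bar fully towards you by its knob and swing the lid up until it stands upright. Leave it standing open by itself, with the dials and bar as set, and do not disturb the bottle, the tape roll or the scraper beside the box.

Things in the scene. Friction and masses are not known exactly. Their poses are not given: they have to be found in the camera images.
- lockbox: grey steel lock box, fixed, 200 mm deep (x), 260 wide (y), flat top 104 mm above the bench; origin: centre of its underside, x from its front (robot's side) to its back, y left, z up. The front 94 mm of the top is a fixed lock deck: three dials in a row 34 mm behind the front edge, behind them a flat steel locking bar; the rest is the lid. A jar stands inside
- dial_left (a joint): black pointer dial, left (+y) on the lock deck: value = direction of its white pointer line in rad, 0 = straight to the lid (box +x), growing CLOCKWISE from above; range -2.36 to 2.36, stays where left (0.05 N m to turn). Seven white marks on a dark plate round it: 1st -2.356 (near left), 2nd -1.571 (left), 3rd -0.785, 4th (longer) 0, 5th 0.785, 6th 1.571 (right), 7th 2.356
- dial_mid (a joint): black pointer dial, middle on the lock deck: value = direction of its white pointer line in rad, 0 = straight to the lid (box +x), growing CLOCKWISE from above; range -2.36 to 2.36, stays where left (0.05 N m to turn). Seven white marks on a dark plate round it: 1st -2.356 (near left), 2nd -1.571 (left), 3rd -0.785, 4th (longer) 0, 5th 0.785, 6th 1.571 (right), 7th 2.356
- dial_right (a joint): black pointer dial, right (-y) on the lock deck: value = direction of its white pointer line in rad, 0 = straight to the lid (box +x), growing CLOCKWISE from above; range -2.36 to 2.36, stays where left (0.05 N m to turn). Seven white marks on a dark plate round it: 1st -2.356 (near left), 2nd -1.571 (left), 3rd -0.785, 4th (longer) 0, 5th 0.785, 6th 1.571 (right), 7th 2.356
- dial_left_grip (a point): on the left dial's axis, 24 mm above the deck (box x -66, y 90, z 128 mm), in its grip: an upright bar 36 mm long along the pointer, 10 mm thick, 5 to 32 mm above the deck, over a skirt 42 mm across and 6 mm high; the pointer end has a narrow nose 4 mm longer. This point's x axis is the pointer's direction
- dial_mid_grip (a point): on the middle dial's axis, 24 mm above the deck (box x -66, y 0, z 128 mm), in its grip: an upright bar 36 mm long along the pointer, 10 mm thick, 5 to 32 mm above the deck, over a skirt 42 mm across and 6 mm high; the pointer end has a narrow nose 4 mm longer. This point's x axis is the pointer's direction
- dial_right_grip (a point): on the right dial's axis, 24 mm above the deck (box x -66, y -90, z 128 mm), in its grip: an upright bar 36 mm long along the pointer, 10 mm thick, 5 to 32 mm above the deck, over a skirt 42 mm across and 6 mm high; the pointer end has a narrow nose 4 mm longer. This point's x axis is the pointer's direction
- bolt (a joint): flat steel locking bar lying across the deck, 16 x 252 mm, 6 mm high, sliding along the box's x: 0 = locked, two tongues over the lid's edge; 0.016 m = drawn fully to the robot (box -x). It slides (about 3 N) only with all three dials on their code marks within about 6 degrees (else tines under the deck meet the dials' discs), and stays where left
- bolt_knob (a point): middle of the grip of the bar's upright round steel knob: 17 mm in diameter from 23 to 40 mm above the deck, thinner below; this point is 31 mm above the deck. When locked it is at box x -20, y -45 mm: behind and between the middle and right dials
- lid (a joint): lid, 4 mm sheet 104 mm deep and 260 mm wide, hinged along the back edge of the box: angle in rad, 0 = closed, 1.57 = upright, stop at 1.75; friction hinges (about 0.32 N m) hold it at any angle. It cannot rise while the bar is locked
- lid_handle (a point): middle of the round bar of the lid's handle: 10 mm thick, 72 mm straight along the box's y, centre line 38 mm above the closed lid; closed it is at box x 30, y 0, z 142 mm, which is 74 mm in front of the hinge axis. It may turn between the fingers as the lid swings
- lid_hinge (a point): middle of the lid's hinge axis, which runs along the box's y axis at x = 104 mm, z = 101 mm of the box; the lid's front edge swings up and away from the robot
- half_bottle_2: bystander, to be left alone: upright green half bottle with a black neck, 62 mm in diameter and 232 mm high, 0.36 kg; origin: centre of its underside
- masking_tape: bystander, to be left alone: roll of cream masking tape lying flat, 100 mm across and 25 mm high; origin: centre of its underside
- razor_scraper: bystander, to be left alone: yellow razor scraper lying flat, 116 x 38 x 15 mm; origin: centre of its underside, long side along its x axis

How it is judged:
By the outcome, as a careful person would: the job done as asked, in the order asked, and still so for the second after the job is handed in, with the robot touching nothing.
It also fails if it takes over 67 s, if anything falls off the work surface, if the arm or the gripper's body presses on something with over 40 N, if the wrist force passes 120 N, or if a joint passes its speed limit or range.

### The arm

A 6-joint arm with a two-finger parallel gripper is mounted at the origin on a cart in front of the work surface, level with it; the furniture and walls round the work are solid. World frame = base frame: x ahead of the robot, y to its left, z up, the work surface at z = 0. Lengths are in m, angles in rad, forces in N, time in s.
With the tool pointing down it reaches from about 0.35 to 0.925 m from the base axis. Payload 6.4 kg.
Tool frame: the origin (TCP) lies between the finger pads; the fingertips stand 22 mm ahead of it and the grasp point (between the pads) lies 3 mm ahead of it; z points along the fingers, y is the line along which they close (so a half turn about z gives the same grasp; the last joint's range is limited). The gripper opens to 85 mm and grips with 20 to 120 N. Pads are 22 mm wide; open, the fingers measure 114 mm over their backs; the gripper's body (76 mm by 85 mm) begins 54 mm behind the grasp point. The pads swing forward as they close: fully open they stand 13 mm farther back than shut.
Start: joints at [1.031, 0.245, 1.558, -0, 1.339, -0.174], TCP at [0.233, 0.607, 0.253] pointing down, gripper open.
Joint ranges: [-3.13, 3.13], [-1.02, 2.26], [0.13, 2.54], [-0.95, 4.09], [0.21, 2.88], [-2.74, 2.74]. Speed limits (rad/s): [2.57, 2.57, 3.14, 3.14, 3.14, 3.14].

### API

Orientations are given as [roll, pitch, yaw] about the fixed x, y, z axes, in that order (R = Rz(yaw) Ry(pitch) Rx(roll)).
In Python, from plant import status, viewer, finish_job, nets gives the robot as it stands.
- The arm moves only by the tool send_rows, never from a script. Its argument "motion" is a list of rows, each a list of 4 numbers: the shift along the tool's x, y, z as a fraction of full scale, then the turn about the tool's z as a fraction of full scale. A call has exactly 8 rows; each row shifts and turns the commanded pose from where the row before left it, along the tool's axes as they then stand; what a row does not reach is not made up. Full scale, the value 1, is 0.02 m for a shift and 0.12 rad for a turn. A row lasts 1/10 s, in which the tool goes at most 50 mm and 8.59 degrees, less where a joint would pass 70% of its speed; a pose out of reach is approached as far as the arm can. A call with a number of a shift or a turn outside -1 to 1 is refused whole. A call with a gripper value outside its range is refused whole. "gripper" is the closure, from 0 (fully open) to 1 (shut), set as the call begins (left out, the last holds). The fingers move at their own pace and stop on an object; "force" is the grip in N (left out, the last holds). Time passes only in rows, so rows that do not move let the fingers close, or fill a call up. It gives the time, the measured TCP pose, the force, the opening and the grip force at its end, in the units of the state.
- status.get_state(): the state, without advancing time (a new reading comes with each control period).
- viewer.camera(name): name is "scene" or "side" or "wrist"; returns a dict with "pixels" (384x512x3 uint8, red, green, blue), "depth" (384x512 float32, m along the optical axis (not along the pixel's ray), 0 where there is no reading), "camera_matrix" (3x3 intrinsics, pixels), "T" (4x4, takes a point from camera to world coordinates). Camera axes: x right, y up, looking along -z (the intrinsics and any distortion apply to the point x, -y, -z); pixel columns grow to the right and rows downward; lengths in m; the calibration is good to about 2 mm. A picture is of the moment at which its call begins.
- finish_job(): hands the job in; it is judged then, once.
Trained networks look in a picture, given as the dict that the camera call returned (one of the last four; its "shot" number tells which), for a name from the list of things; names that differ only in an ending like _2 or _b are one class to them, and where a whole thing is asked for, a point or a joint stands for the part that bears it (a point fixed in the world has none). Each returns a list of dicts, best first, with "conf" (0 to 1); they miss things now and then, are a little off and sometimes report something else, mostly with a low value. They report only what shows in the picture. A call takes as long as a camera call.
- nets.trace(picture, target): "pixels" (384x512 bool, what is visible of it).
- nets.pinpoint(picture, target): "point" ([x, y, z] in m, in world coordinates, good to about 4 mm: a listed point, or the origin of a listed thing).
The state is a dict: "time": time; "q": joint angles; "dq": joint speeds; "effort": joint torques, N m; "tool_pos": TCP position; "tool_rot": TCP orientation; "ft_force": force on the tool from outside, world axes, zero at the start; "torque": the same for the moment, N m; "grip_width": finger opening in m; "gripper_force": force on a finger pad.
Only numpy, scipy, OpenCV 4.12 (cv2) and the standard library are available. Lean on these libraries where they do the work, as an engineer would, in place of code of your own. Each camera call takes 0.05 s, during which the arm holds its last target. There are 200 camera calls.

## Working session

There is one attempt and no reset: what is moved stays moved. The work goes in short steps, Python scripts to look and compute and a tool call to move; the robot and the scene stay as the last step left them, time stands still between calls to the robot, and variables do not carry over. Pictures are saved under pics/ and viewed, at most 10 in all, crops included, and the job is handed in when it is done.

Besides the shell and the picture viewer there is one more tool, called after "Emit:" as a command line: name --pt "numbers of a row" for each row, then --argument value for the rest. send_rows: Moves the arm, as the interface text tells. Shift numbers are shares of 0.02 m and turn numbers shares of 0.12 rad, none past 1 either way. Its arguments: {"type":"object","properties":{"motion":{"type":"array","items":{"type":"array","items":{"type":"number","minimum":-1,"maximum":1}}},"gripper":{"type":"number"},"force":{"type":"number"}},"required":["motion"]}

```bash
mkdir -p pics; ls; cat > h.py <<'E'
import numpy as np, cv2
from plant import status, viewer, finish_job, nets
def px2w(pic,u,v,d=None):
    K=pic["camera_matrix"];T=pic["T"]
    if d is None: d=pic["depth"][int(round(v)),int(round(u))]
    return (T@np.array([(u-K[0,2])/K[0,0]*d,-(v-K[1,2])/K[1,1]*d,-d,1]))[:3]
def w2px(pic,p):
    K=pic["camera_matrix"];c=np.linalg.inv(pic["T"])@np.append(p,1)
    return K[0,0]*c[0]/-c[2]+K[0,2], K[1,2]-K[1,1]*c[1]/-c[2], -c[2]
def save(pic,name,crop=None,s=1):
    im=pic["pixels"][:,:,::-1]
    if crop: x0,y0,x1,y1=crop; im=im[y0:y1,x0:x1]
    cv2.imwrite("pics/"+name,cv2.resize(im,None,fx=s,fy=s,interpolation=cv2.INTER_CUBIC))
E
python3 - <<'E'
from h import *
a=viewer.camera("scene");b=viewer.camera("side")
im=np.hstack([a["pixels"],b["pixels"]])[:,:,::-1]
cv2.imwrite("pics/a.png",cv2.resize(np.vstack([a["pixels"],b["pixels"]])[:,:,::-1],None,fx=.78,fy=.78,interpolation=cv2.INTER_AREA))
for n in ["lockbox","dial_left_grip","dial_mid_grip","dial_right_grip","bolt_knob","lid_handle","lid_hinge","half_bottle_2","masking_tape","razor_scraper"]:
    for k,p in (("sc",a),("si",b)):
        r=nets.pinpoint(p,n)
        print(n,k,[(np.round(x["point"],3).tolist(),round(x["conf"],2)) for x in r[:2]])
s=status.get_state();print(s["time"],s["tool_pos"],s["tool_rot"],s["q"])
E
```

```text
pics
lockbox sc [([0.582, 0.323, -0.001], 0.67)]
lockbox si [([0.578, 0.324, 0.004], 0.68)]
dial_left_grip sc [([0.484, 0.384, 0.129], 0.63)]
dial_left_grip si [([0.482, 0.383, 0.13], 0.62)]
dial_mid_grip sc [([0.482, 0.382, 0.125], 0.38), ([0.576, 0.277, 0.14], 0.24)]
dial_mid_grip si [([0.518, 0.294, 0.128], 0.68)]
dial_right_grip sc [([0.552, 0.217, 0.13], 0.78)]
dial_right_grip si [([0.553, 0.217, 0.127], 0.45)]
bolt_knob sc [([0.578, 0.278, 0.136], 0.75)]
bolt_knob si [([0.574, 0.275, 0.133], 0.66)]
lid_handle sc [([0.603, 0.335, 0.138], 0.87)]
lid_handle si [([0.605, 0.334, 0.144], 0.64)]
lid_hinge sc [([0.677, 0.361, 0.101], 0.76)]
lid_hinge si [([0.676, 0.363, 0.096], 0.8), ([0.623, 0.059, -0.003], 0.21)]
half_bottle_2 sc [([0.46, 0.058, -0.002], 0.61), ([0.602, 0.331, 0.14], 0.22)]
half_bottle_2 si [([0.459, 0.055, 0.002], 0.78)]
masking_tape sc [([0.477, -0.069, 0.0], 0.83)]
masking_tape si [([0.476, -0.074, -0.001], 0.81), ([0.676, 0.363, 0.095], 0.39)]
razor_scraper sc []
razor_scraper si [([0.627, 0.06, -0.001], 0.93)]
1.1 [0.23248766 0.60699193 0.25327193] [-3.14154577e+00 -1.32785977e-06  2.77581045e+00] [ 1.03090770e+00  2.45092935e-01  1.55784244e+00 -7.00087212e-06
  1.33870368e+00 -1.74104814e-01]
```

View pics/a.png

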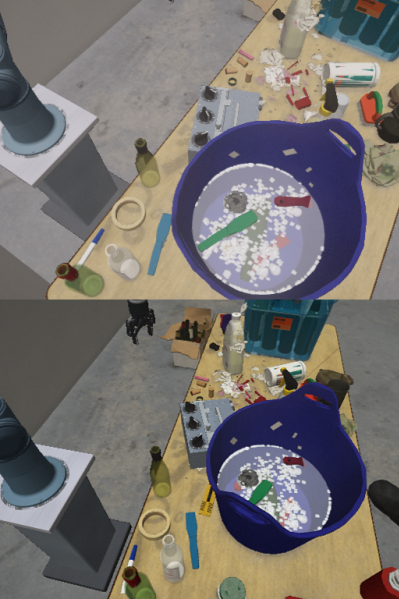

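```bash
cat > fit.py <<'E'
from h import *
from scipy.optimize import least_squares
# box points -> average net measurements
M={"O":((0,0,0),(.580,.3235,.001)),"dl":((-.066,.09,.128),(.483,.3835,.1295)),"dm":((-.066,0,.128),(.518,.294,.128)),
"dr":((-.066,-.09,.128),(.5525,.217,.1285)),"kn":((-.02,-.045,.135),(.576,.2765,.1345)),"ha":((.03,0,.142),(.604,.3345,.141)),"hi":((.104,0,.101),(.6765,.362,.0985))}
B=np.array([v[0] for v in M.values()]);W=np.array([v[1] for v in M.values()])
def f(p):
    c,s=np.cos(p[2]),np.sin(p[2]); R=np.array([[c,-s],[s,c]])
    return (B[:,:2]@R.T+p[:2]-W[:,:2])
r=least_squares(lambda p:f(p).ravel(),[.58,.32,.4],loss="soft_l1",f_scale=.004)
if __name__=="__main__":
    print(r.x);print(np.round(f(r.x)*1000,1))
E
python3 fit.py; python3 - <<'E'
from fit import *
x=r.x
c,s=np.cos(x[2]),np.sin(x[2])
a=viewer.camera("scene");b=viewer.camera("side")
ims=[]
for p in (a,b):
    u,v,d=w2px(p,[x[0]+c*-.066,x[1]+s*-.066,.12]); print(u,v,d)
    u,v=int(u),int(v); im=p["pixels"][max(v-70,0):v+70,max(u-110,0):u+110,::-1]
    ims.append(cv2.resize(im,(770,490)[:2] if 0 else (660,420),interpolation=cv2.INTER_CUBIC))
cv2.imwrite("pics/b1.png",ims[0]);cv2.imwrite("pics/b2.png",ims[1])
E
```

```text
[0.57873131 0.32366887 0.38637538]
[[-1.3  0.2]
 [ 0.7 -1.3]
 [-0.4  4.8]
 [-1.  -1.6]
 [ 1.2 -2.1]
 [ 2.5  0.5]
 [-1.4  0.9]]
263.27707997020536 144.904222374238 1.0142576350687733
247.9707770202484 155.97593742274304 1.0383718851219652
```

The scene view shows the box near (210,130) of the scaled picture, with three dials along its front edge. A large blue tub stands close on the right. The bottle is at (147,163) and the tape at (128,212).

```bash
python3 - <<'E'
import cv2,numpy as np
a=cv2.imread("pics/b1.png");b=cv2.imread("pics/b2.png")
cv2.imwrite("pics/b.png",cv2.resize(np.vstack([a,b]),(471*2//2*1,600)))
E
python3 - <<'E'
from fit import *
a=viewer.camera("scene")
# tub extents: blue pixels
for n in ("scene","side"):
    p=viewer.camera(n) if n!="scene" else a
    im=p["pixels"].astype(int); m=(im[:,:,2]>im[:,:,0]+40)&(im[:,:,2]>im[:,:,1]+40)&(p["depth"]>0)
    v,u=np.nonzero(m); d=p["depth"][v,u];K=p["camera_matrix"]
    P=(p["T"]@np.c_[(u-K[0,2])/K[0,0]*d,-(v-K[1,2])/K[1,1]*d,-d,np.ones(len(d))].T)[:3].T
    print(n,len(P),np.percentile(P,[1,50,99],axis=0).round(3))
    c,s=np.cos(r.x[2]),np.sin(r.x[2]); Q=(P[:,:2]-r.x[:2])@np.array([[c,-s],[s,c]])
    near=(np.abs(Q[:,0])<.35)&(np.abs(Q[:,1])<.4)
    print(near.sum(), np.percentile(np.c_[Q[near],P[near,2]],[0,2,50,98],axis=0).round(3) if near.any() else "")
E
```

```text
scene 14292 [[ 0.619 -0.154  0.132]
 [ 0.871  0.226  0.254]
 [ 1.017  0.274  0.371]]
12765 [[-0.314 -0.4    0.009]
 [-0.074 -0.37   0.138]
 [ 0.243 -0.186  0.244]
 [ 0.321 -0.129  0.367]]
side 13811 [[ 0.617 -0.154  0.123]
 [ 0.862  0.217  0.25 ]
 [ 1.012  0.274  0.366]]
11267 [[-0.315 -0.4    0.007]
 [-0.075 -0.38   0.125]
 [ 0.232 -0.192  0.232]
 [ 0.316 -0.127  0.359]]
```

View pics/b.png

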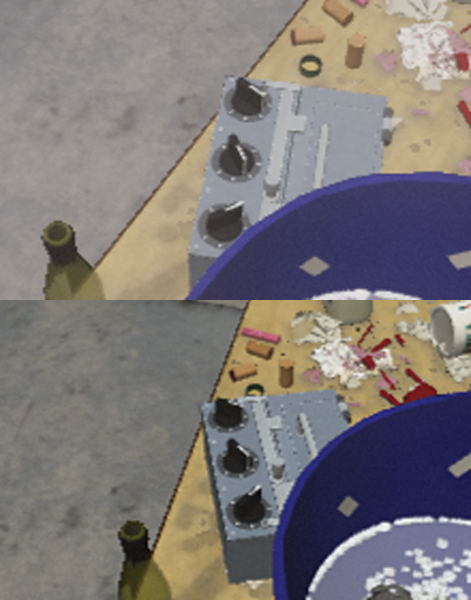

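The crops show the left, mid and right dials at (248,100), (237,158) and (225,222) in the upper half. The knob is at (272,187) and the handle at (322,155). The tub rim passes close to the box's right rear.

```bash
cat >> h.py <<'E'
from scipy.spatial.transform import Rotation as Ro
def plan(p,yaw,st=None,n=None):
    """offset from the current pose, in tool units: shifts of 0.02, turn of 0.12 (shift in present tool axes)"""
    s=st or status.get_state(); R=Ro.from_euler("xyz",s["tool_rot"]).as_matrix()
    d=R.T@(np.array(p)-s["tool_pos"])/.02
    w=-((yaw-s["tool_rot"][2]+np.pi)%(2*np.pi)-np.pi)/.12
    print("shift units",d.round(2),"turn units",round(w,2),"yaw now",round(s["tool_rot"][2],3),"pos",s["tool_pos"].round(4))
E
python3 - <<'E'
from fit import *
w=viewer.camera("wrist");s=status.get_state()
Rt=Ro.from_euler("xyz",s["tool_rot"]).as_matrix()
T=np.eye(4);T[:3,:3]=Rt;T[:3,3]=s["tool_pos"]
print("cam in tool",(np.linalg.inv(T)@w["T"]).round(3)); print(w["camera_matrix"].round(1))
p=viewer.camera("side");q=viewer.camera("scene")
A=[]
for p in (p,q):
    im=p["pixels"].astype(int); m=(im[:,:,2]>im[:,:,0]+40)&(im[:,:,2]>im[:,:,1]+40)&(p["depth"]>0)
    v,u=np.nonzero(m); d=p["depth"][v,u];K=p["camera_matrix"]
    A.append((p["T"]@np.c_[(u-K[0,2])/K[0,0]*d,-(v-K[1,2])/K[1,1]*d,-d,np.ones(len(d))].T)[:3].T)
P=np.vstack(A); top=P[P[:,2]>np.percentile(P[:,2],96)-.012]
def g(x):return np.hypot(top[:,0]-x[0],top[:,1]-x[1])-x[2]
c=least_squares(g,[.85,.05,.2],loss="soft_l1",f_scale=.004).x
print("rim",c.round(3),np.percentile(top[:,2],[1,99]).round(3))
X=r.x;C,S=np.cos(X[2]),np.sin(X[2])
for n,b in dict(dl=(-.066,.09),dm=(-.066,0),dr=(-.066,-.09),kn=(-.02,-.045),ha=(.03,0)).items():
    w_=np.array([X[0]+C*b[0]-S*b[1],X[1]+S*b[0]+C*b[1]])
    print(n,w_.round(4),"dist to rim",round(np.hypot(*(w_-c[:2]))-c[2],3))
st=status.get_state()
plan([.46,.27,.36],.386+np.pi/2,st)
E
```

```text
cam in tool [[ 0.     0.963  0.271  0.069]
 [ 1.    -0.    -0.    -0.   ]
 [-0.     0.271 -0.963 -0.122]
 [ 0.     0.     0.     1.   ]]
[[296.5   0.  258.9]
 [  0.  296.5 195.4]
 [  0.    0.    1. ]]
rim [0.812 0.062 0.216] [0.348 0.374]
dl [0.4837 0.3822] dist to rim 0.243
dm [0.5176 0.2988] dist to rim 0.162
dr [0.5515 0.2154] dist to rim 0.086
kn [0.5772 0.2744] dist to rim 0.101
ha [0.6065 0.335 ] dist to rim 0.126
shift units [-16.65 -11.67  -5.34] turn units 6.83 yaw now 2.776 pos [0.2325 0.607  0.2533]
```

```bash
cat >> h.py <<'E'
def rows(p,yaw,n,start=None):
    """even rows from start (pos,yaw; default measured) to p,yaw, tool pointing down"""
    s=status.get_state(); p0,y0=start or (s["tool_pos"],s["tool_rot"][2])
    dy=(yaw-y0+np.pi)%(2*np.pi)-np.pi; d=(np.array(p)-p0)/n/.02; out=[]
    for i in range(n):
        y=y0+dy*i/n; c,S=np.cos(y),np.sin(y)
        out.append([round(float(t),2) for t in (c*d[0]+S*d[1], S*d[0]-c*d[1], -d[2], -dy/n/.12)])
    print("dist mm",(np.linalg.norm(d)*n*20).round(1),"turn",round(dy,3))
    for i in range(0,n,8): print(out[i:i+8])
E
python3 -c "
from h import *
rows([.47,.27,.34],1.957,24)"
```

```text
dist mm 421.3 turn -0.819
[[-0.71, -0.48, -0.18, 0.28], [-0.73, -0.45, -0.18, 0.28], [-0.74, -0.43, -0.18, 0.28], [-0.76, -0.4, -0.18, 0.28], [-0.77, -0.38, -0.18, 0.28], [-0.78, -0.35, -0.18, 0.28], [-0.8, -0.32, -0.18, 0.28], [-0.81, -0.3, -0.18, 0.28]]
[[-0.82, -0.27, -0.18, 0.28], [-0.82, -0.24, -0.18, 0.28], [-0.83, -0.21, -0.18, 0.28], [-0.84, -0.18, -0.18, 0.28], [-0.84, -0.16, -0.18, 0.28], [-0.85, -0.13, -0.18, 0.28], [-0.85, -0.1, -0.18, 0.28], [-0.86, -0.07, -0.18, 0.28]]
[[-0.86, -0.04, -0.18, 0.28], [-0.86, -0.01, -0.18, 0.28], [-0.86, 0.02, -0.18, 0.28], [-0.86, 0.05, -0.18, 0.28], [-0.86, 0.08, -0.18, 0.28], [-0.85, 0.11, -0.18, 0.28], [-0.85, 0.14, -0.18, 0.28], [-0.84, 0.17, -0.18, 0.28]]
```

Emit:
send_rows --pt "-0.71 -0.48 -0.18 0.28" --pt "-0.73 -0.45 -0.18 0.28" --pt "-0.74 -0.43 -0.18 0.28" --pt "-0.76 -0.4 -0.18 0.28" --pt "-0.77 -0.38 -0.18 0.28" --pt "-0.78 -0.35 -0.18 0.28" --pt "-0.8 -0.32 -0.18 0.28" --pt "-0.81 -0.3 -0.18 0.28"

```text
time: 2.25
tool_pos: [0.3127, 0.4936, 0.2824]
tool_rot: [3.142, 0.0, 2.504]
ft_force: [-0.2, 0.8, -0.9]
grip_width: 0.085
gripper_force: 0.0
```

Emit:
send_rows --pt "-0.82 -0.27 -0.18 0.28" --pt "-0.82 -0.24 -0.18 0.28" --pt "-0.83 -0.21 -0.18 0.28" --pt "-0.84 -0.18 -0.18 0.28" --pt "-0.84 -0.16 -0.18 0.28" --pt "-0.85 -0.13 -0.18 0.28" --pt "-0.85 -0.1 -0.18 0.28" --pt "-0.86 -0.07 -0.18 0.28"

```text
time: 3.05
tool_pos: [0.3921, 0.3818, 0.3112]
tool_rot: [3.142, 0.0, 2.235]
ft_force: [0.2, 0.8, 0.2]
grip_width: 0.0855
gripper_force: 0.0
```

Emit:
send_rows --pt "-0.86 -0.04 -0.18 0.28" --pt "-0.86 -0.01 -0.18 0.28" --pt "-0.86 0.02 -0.18 0.28" --pt "-0.86 0.05 -0.18 0.28" --pt "-0.86 0.08 -0.18 0.28" --pt "-0.85 0.11 -0.18 0.28" --pt "-0.85 0.14 -0.18 0.28" --pt "-0.84 0.17 -0.18 0.28" --gripper 0.35

```text
time: 3.85
tool_pos: [0.4726, 0.2701, 0.34]
tool_rot: [3.141, 0.0, 1.967]
ft_force: [-0.3, -0.8, 0.0]
grip_width: 0.0557
gripper_force: 0.0
```

```bash
python3 - <<'E'
from fit import *
w=viewer.camera("wrist");s=status.get_state()
print(s["time"],s["tool_pos"].round(4),s["tool_rot"].round(3),s["q"].round(3),s["grip_width"],s["ft_force"].round(1))
for n in ["dial_left_grip","dial_mid_grip","dial_right_grip","bolt_knob","lid_handle","lid_hinge"]:
    rr=nets.pinpoint(w,n); print(n,[(np.round(x["point"],4).tolist(),round(x["conf"],2)) for x in rr[:2]])
p=viewer.camera("side")
cv2.imwrite("pics/c.png",cv2.resize(np.hstack([w["pixels"],p["pixels"]])[:,:,::-1],None,fx=.78,fy=.78,interpolation=cv2.INTER_AREA))
np.savez("w1.npz",**{k:w[k] for k in("pixels","depth","camera_matrix","T")})
E
```

```text
3.9 [0.4741 0.2686 0.3407] [3.140e+00 2.000e-03 1.964e+00] [ 0.308 -0.065  1.73  -0.002  1.475 -0.085] 0.05520102503595616 [ 1.4 -0.8 -0.1]
dial_left_grip [([0.4806, 0.3818, 0.1271], 0.84)]
dial_mid_grip [([0.5184, 0.2944, 0.1262], 0.89), ([0.6793, 0.3603, 0.1051], 0.39)]
dial_right_grip [([0.5526, 0.2149, 0.1298], 0.83)]
bolt_knob [([0.5794, 0.2734, 0.1378], 0.8)]
lid_handle [([0.607, 0.338, 0.1407], 0.69)]
lid_hinge [([0.6768, 0.3591, 0.1029], 0.73)]
```

View pics/c.png

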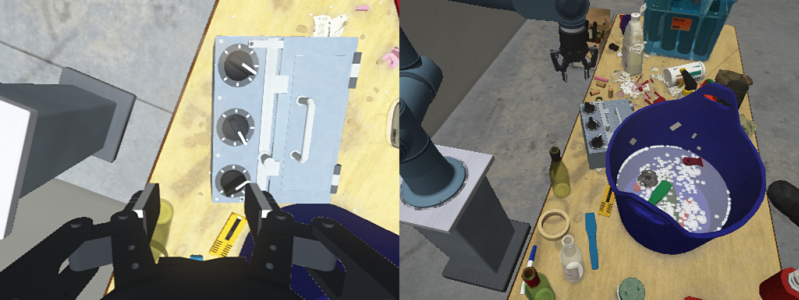

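The wrist view shows the dials at (238,66), (235,126) and (233,181), the knob at (265,160) and the handle at (303,130). The side view shows the forearm high, clear of the tub.

```bash
cat > dials.py <<'E'
from fit import *
B=np.array([v[0] for v in M.values()])
W2=np.array([[.5787,.3237,0],[.4806,.3818,.1271],[.5184,.2944,.1262],[.5526,.2149,.1298],[.5794,.2734,.1378],[.607,.338,.1407],[.6768,.3591,.1029]])
W=np.array([v[1] for v in M.values()])
Wm=(W+2*W2)/3; idx=[1,2,3,4,5,6]
def f2(p):
    c,s=np.cos(p[2]),np.sin(p[2]); return B[idx][:,:2]@np.array([[c,-s],[s,c]]).T+p[:2]-Wm[idx][:,:2]
X=least_squares(lambda p:f2(p).ravel(),r.x,loss="soft_l1",f_scale=.003).x
def b2w(b):
    c,s=np.cos(X[2]),np.sin(X[2]); return np.array([X[0]+c*b[0]-s*b[1],X[1]+s*b[0]+c*b[1],b[2]])
def rect(p,b,half=.032,N=260):
    """patch in box axes (up=box x, left=box y) on plane z=b[2]"""
    g=[(b[0]+half,b[1]+half),(b[0]+half,b[1]-half),(b[0]-half,b[1]-half),(b[0]-half,b[1]+half)]
    src=np.float32([w2px(p,b2w((*q,b[2])))[:2] for q in g]); dst=np.float32([[0,0],[N,0],[N,N],[0,N]])
    return cv2.warpPerspective(p["pixels"],cv2.getPerspectiveTransform(src,dst),(N,N),flags=cv2.INTER_CUBIC)
E
python3 - <<'E'
from dials import *
print(X.round(4)); print((f2(X)*1000).round(1))
p=dict(np.load("w1.npz"))
top=[];deck=[]
for y in(.09,0,-.09):
    top.append(rect(p,(-.066,y,.136)));deck.append(rect(p,(-.066,y,.104)))
im=np.vstack([np.hstack(top),np.hstack(deck)])[:,:,::-1].copy()
for i in range(3):
    for j in range(2): cv2.drawMarker(im,(130+260*i,130+260*j),(0,0,255),0,8,1)
cv2.imwrite("pics/d.png",im)
E
```

```text
[0.579  0.3231 0.3909]
[[ 2.3 -1.2]
 [-0.3  3.7]
 [-0.3 -0.9]
 [-0.6 -0.6]
 [ 0.7 -2.3]
 [-1.5  2.7]]
```

View pics/d.png

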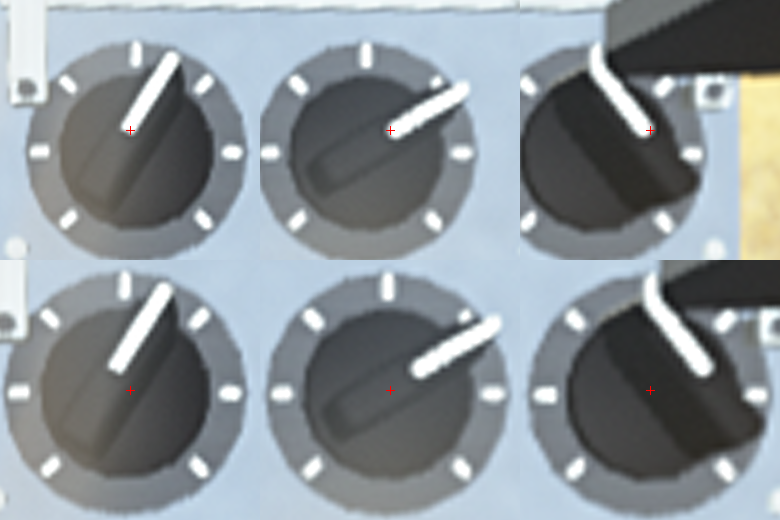

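The rectified patches (upper row, dial-top plane) show three pointer lines. The left runs (130,130)→(172,55), about +0.51 rad. The middle runs (392,132)→(465,90), about +1.05. The right runs (648,130)→(598,65), about -0.65. The mark rings are centred within 1.5 mm of my fit.

```bash
cat >> dials.py <<'E'
DL=b2w((-.0665,.0912,.137));DM=b2w((-.0667,.0008,.137));DR=b2w((-.0667,0,.137)) if 0 else b2w((-.0667,-.09,.137))
by=X[2]
def yaw_for(val): return by-val
E
python3 - <<'E'
from dials import *
s=status.get_state();print(s["time"],s["tool_pos"].round(4),s["tool_rot"].round(4))
print(DL,DM,DR, by)
t=DL.copy();t[2]=.19
rows(t,yaw_for(.51)+np.pi,16)
E
```

```text
4.25 [0.4716 0.2718 0.3395] [-3.1411e+00 -1.0000e-04  1.9703e+00]
[0.48277231 0.38208396 0.137     ] [0.51703063 0.29842652 0.137     ] [0.55162626 0.21447545 0.137     ] 0.39088752279198996
dist mm 186.1 turn 1.052
[[0.3, 0.17, 0.47, -0.55], [0.29, 0.19, 0.47, -0.55], [0.28, 0.2, 0.47, -0.55], [0.27, 0.22, 0.47, -0.55], [0.25, 0.24, 0.47, -0.55], [0.23, 0.26, 0.47, -0.55], [0.22, 0.27, 0.47, -0.55], [0.2, 0.28, 0.47, -0.55]]
[[0.18, 0.3, 0.47, -0.55], [0.16, 0.31, 0.47, -0.55], [0.14, 0.32, 0.47, -0.55], [0.12, 0.33, 0.47, -0.55], [0.1, 0.33, 0.47, -0.55], [0.07, 0.34, 0.47, -0.55], [0.05, 0.34, 0.47, -0.55], [0.03, 0.35, 0.47, -0.55]]
```

Emit:
send_rows --pt "0.3 0.17 0.47 -0.55" --pt "0.29 0.19 0.47 -0.55" --pt "0.28 0.2 0.47 -0.55" --pt "0.27 0.22 0.47 -0.55" --pt "0.25 0.24 0.47 -0.55" --pt "0.23 0.26 0.47 -0.55" --pt "0.22 0.27 0.47 -0.55" --pt "0.2 0.28 0.47 -0.55" --gripper 0.5

```text
time: 5.05
tool_pos: [0.4773, 0.3273, 0.2639]
tool_rot: [-3.141, -0.0, 2.501]
ft_force: [0.4, -0.0, 1.0]
grip_width: 0.0424
gripper_force: 0.0
```

Emit:
send_rows --pt "0.18 0.3 0.47 -0.55" --pt "0.16 0.31 0.47 -0.55" --pt "0.14 0.32 0.47 -0.55" --pt "0.12 0.33 0.47 -0.55" --pt "0.1 0.33 0.47 -0.55" --pt "0.07 0.34 0.47 -0.55" --pt "0.05 0.34 0.47 -0.55" --pt "0.03 0.35 0.47 -0.55"

```text
time: 5.85
tool_pos: [0.4828, 0.3827, 0.1887]
tool_rot: [-3.141, -0.0, 3.029]
ft_force: [0.8, 0.1, -0.6]
grip_width: 0.0424
gripper_force: 0.0
```

```bash
python3 - <<'E'
from dials import *
w=viewer.camera("wrist");s=status.get_state();print(s["time"],s["tool_pos"].round(4),s["tool_rot"].round(4),s["q"].round(2),s["grip_width"])
print(nets.pinpoint(w,"dial_left_grip")[:1])
rows(DL,yaw_for(.51)+np.pi,7)
save(w,"e.png",None,1.2)
E
```

```text
5.9 [0.4819 0.383  0.1869] [-3.1404e+00 -2.6000e-03  3.0312e+00] [ 0.49  0.23  1.7   0.    1.21 -0.97] 0.04279996548290088
[{'point': [0.4815, 0.382, 0.1299], 'conf': 0.8}]
dist mm 50.5 turn -0.004
[[-0.01, -0.0, 0.36, 0.01], [-0.01, -0.0, 0.36, 0.01], [-0.01, -0.0, 0.36, 0.01], [-0.01, -0.0, 0.36, 0.01], [-0.01, -0.0, 0.36, 0.01], [-0.01, -0.0, 0.36, 0.01], [-0.01, -0.0, 0.36, 0.01]]
```

View pics/e.png

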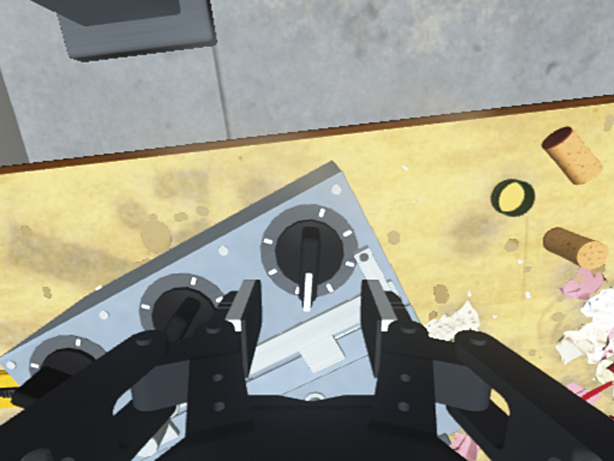

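The picture shows the left dial's bar upright at (309,255), centred between the fingers at (250,320) and (375,320), so I'm going down to grasp it.

Emit:
send_rows --pt "0 0 0.5 0" --pt "0 0 0.5 0" --pt "0 0 0.5 0" --pt "0 0 0.5 0" --pt "0 0 0.3 0" --pt "0 0 0.2 0" --pt "0 0 0.04 0" --pt "0 0 0 0"

```text
time: 6.75
tool_pos: [0.4834, 0.3821, 0.1386]
tool_rot: [3.141, 0.0, 3.025]
ft_force: [-0.5, -0.6, -0.5]
grip_width: 0.043
gripper_force: 0.0
```

Emit:
send_rows --pt "0 0 0 0" --pt "0 0 0 0" --pt "0 0 0 0" --pt "0 0 0 0" --pt "0 0 0 0" --pt "0 0 0 0" --pt "0 0 0 0" --pt "0 0 0 0" --gripper 1 --force 30

```text
time: 7.55
tool_pos: [0.4836, 0.3817, 0.139]
tool_rot: [-3.141, 0.001, 3.025]
ft_force: [-0.1, -5.7, 6.5]
grip_width: 0.0092
gripper_force: 34.0
```

Emit:
send_rows --pt "0 0 0 -0.98" --pt "0 0 0 -0.98" --pt "0 0 0 -0.98" --pt "0 0 0 -0.98" --pt "0 0 0 -0.98" --pt "0 0 0 -0.98" --pt "0 0 0 -0.98" --pt "0 0 0 -0.98"

```text
time: 8.35
tool_pos: [0.4833, 0.3824, 0.1391]
tool_rot: [3.141, 0.001, -2.312]
ft_force: [-0.8, -2.7, 5.2]
grip_width: 0.0094
gripper_force: 34.0
```

Emit:
send_rows --pt "0 0 0 -0.98" --pt "0 0 0 -0.98" --pt "0 0 0 -0.8" --pt "0 0 0 -0.16" --pt "0 0 0 0" --pt "0 0 0 0" --pt "0 0 0 0" --pt "0 0 0 0"

```text
time: 9.15
tool_pos: [0.4831, 0.3826, 0.1391]
tool_rot: [3.141, 0.001, -1.966]
ft_force: [-1.7, -2.1, 5.4]
grip_width: 0.0094
gripper_force: 34.0
```

Emit:
send_rows --pt "0 0 0 0" --pt "0 0 0 0" --pt "0 0 0 0" --pt "0 0 -0.1 0" --pt "0 0 -0.4 0" --pt "0 0 -0.6 0" --pt "0 0 -0.6 0" --pt "0 0 -0.3 0" --gripper 0.5

```text
time: 9.95
tool_pos: [0.4842, 0.3825, 0.1811]
tool_rot: [-3.139, 0.003, -1.967]
ft_force: [0.2, -0.2, 0.5]
grip_width: 0.0427
gripper_force: 0.0
```

```bash
python3 - <<'E'
from dials import *
w=viewer.camera("wrist");s=status.get_state();print(s["time"],s["tool_pos"].round(4),s["tool_rot"].round(4),s["q"].round(2),s["grip_width"],s["ft_force"].round(1))
cv2.imwrite("pics/l.png",rect(w,(-.0665,.0912,.136))[:,:,::-1])
for n in("dial_left_grip","dial_mid_grip"):print([(q["point"],q["conf"]) for q in nets.pinpoint(w,n)[:1]])
t=DM.copy();t[2]=.178
rows(t,yaw_for(1.05)+np.pi,16)
E
```

```text
10.0 [0.4844 0.3826 0.1816] [-3.1388  0.0034 -1.9665] [ 0.49  0.24  1.7   0.    1.2  -2.26] 0.0427378813779319 [ 0.6 -0.1  0.8]
[([0.4805, 0.3844, 0.1291], 0.63)]
[]
dist mm 90.2 turn -1.834
[[0.2, -0.2, 0.0, 0.96], [0.18, -0.22, 0.0, 0.96], [0.15, -0.24, 0.0, 0.96], [0.12, -0.25, 0.0, 0.96], [0.09, -0.27, 0.0, 0.96], [0.06, -0.27, 0.0, 0.96], [0.03, -0.28, 0.0, 0.96], [-0.0, -0.28, 0.0, 0.96]]
[[-0.03, -0.28, 0.0, 0.96], [-0.07, -0.27, 0.0, 0.96], [-0.1, -0.26, 0.0, 0.96], [-0.13, -0.25, 0.0, 0.96], [-0.15, -0.24, 0.0, 0.96], [-0.18, -0.22, 0.0, 0.96], [-0.2, -0.19, 0.0, 0.96], [-0.22, -0.17, 0.0, 0.96]]
```

Emit:
send_rows --pt "0.2 -0.2 0 0.96" --pt "0.18 -0.22 0 0.96" --pt "0.15 -0.24 0 0.96" --pt "0.12 -0.25 0 0.96" --pt "0.09 -0.27 0 0.96" --pt "0.06 -0.27 0 0.96" --pt "0.03 -0.28 0 0.96" --pt "0 -0.28 0 0.96"

```text
time: 10.9
tool_pos: [0.4997, 0.3398, 0.1777]
tool_rot: [-3.141, -0.001, -2.893]
ft_force: [0.1, -0.1, -0.1]
grip_width: 0.0426
gripper_force: 0.0
```

Emit:
send_rows --pt "-0.03 -0.28 0 0.96" --pt "-0.07 -0.27 0 0.96" --pt "-0.1 -0.26 0 0.96" --pt "-0.13 -0.25 0 0.96" --pt "-0.15 -0.24 0 0.96" --pt "-0.18 -0.22 0 0.96" --pt "-0.2 -0.19 0 0.96" --pt "-0.22 -0.17 0 0.96"

```text
time: 11.7
tool_pos: [0.516, 0.2981, 0.1777]
tool_rot: [-3.14, -0.001, 2.469]
ft_force: [-0.4, -0.8, -0.4]
grip_width: 0.0427
gripper_force: 0.0
```

```bash
python3 - <<'E'
from dials import *
w=viewer.camera("wrist");s=status.get_state();print(s["time"],s["tool_pos"].round(4),s["tool_rot"].round(4))
print(DM,[(q["point"],q["conf"]) for q in nets.pinpoint(w,"dial_mid_grip")[:1]])
rows(DM,yaw_for(1.05)+np.pi,7)
l=cv2.imread("pics/l.png")
top=[rect(w,(-.066,y,.136))[:,:,::-1] for y in(.09,0)]
cv2.imwrite("pics/f.png",np.hstack([l]+top))
E
```

```text
11.75 [0.5162 0.2974 0.1777] [-3.1402e+00 -3.0000e-04  2.4652e+00]
[0.51703063 0.29842652 0.137     ] [([0.5158, 0.2953, 0.1306], 0.61)]
dist mm 40.8 turn 0.01
[[-0.0, 0.01, 0.29, -0.01], [-0.0, 0.01, 0.29, -0.01], [-0.0, 0.01, 0.29, -0.01], [-0.0, 0.01, 0.29, -0.01], [-0.0, 0.01, 0.29, -0.01], [-0.0, 0.01, 0.29, -0.01], [-0.0, 0.01, 0.29, -0.01]]
```

View pics/f.png

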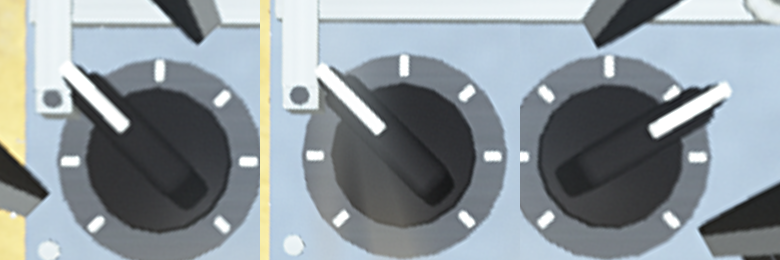

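The left dial now points at −45°, its 3rd mark: the line runs (125,128)→(63,65). The middle dial's bar lies between the finger tips as planned.

Emit:
send_rows --pt "0 0.03 0.4 -0.04" --pt "0 0.03 0.5 -0.04" --pt "0 0 0.5 0" --pt "0 0 0.35 0" --pt "0 0 0.2 0" --pt "0 0 0.05 0" --pt "0 0 0 0" --pt "0 0 0 0"

```text
time: 12.6
tool_pos: [0.5173, 0.2995, 0.1389]
tool_rot: [3.141, 0.0, 2.483]
ft_force: [0.1, 0.0, 0.1]
grip_width: 0.0427
gripper_force: 0.0
```

Emit:
send_rows --pt "0 0 0 0" --pt "0 0 0 0" --pt "0 0 0 0" --pt "0 0 0 0" --pt "0 0 0 0" --pt "0 0 0 0" --pt "0 0 0 0" --pt "0 0 0 0" --gripper 1

```text
time: 13.4
tool_pos: [0.5166, 0.2986, 0.139]
tool_rot: [-3.139, -0.0, 2.483]
ft_force: [-4.1, -4.3, 4.6]
grip_width: 0.0096
gripper_force: 32.7
```

Emit:
send_rows --pt "0 0 0 0.95" --pt "0 0 0 0.95" --pt "0 0 0 0.95" --pt "0 0 0 0.95" --pt "0 0 0 0.54" --pt "0 0 0 0" --pt "0 0 0 0" --pt "0 0 0 0"

```text
time: 14.2
tool_pos: [0.5167, 0.2987, 0.1389]
tool_rot: [-3.14, 0.001, 1.963]
ft_force: [-3.1, -3.5, 4.1]
grip_width: 0.0095
gripper_force: 32.7
```

Emit:
send_rows --pt "0 0 0 0" --pt "0 0 0 0" --pt "0 0 0 0" --pt "0 0 -0.1 0" --pt "0 0 -0.4 0" --pt "0 0 -0.6 0" --pt "0 0 -0.6 0" --pt "0 0 -0.3 0" --gripper 0.5

```text
time: 15.0
tool_pos: [0.518, 0.2998, 0.181]
tool_rot: [3.138, 0.0, 1.962]
ft_force: [-0.2, 0.4, 1.0]
grip_width: 0.0428
gripper_force: 0.0
```

```bash
python3 - <<'E'
from dials import *
w=viewer.camera("wrist");s=status.get_state();print(s["time"],s["tool_pos"].round(4),s["tool_rot"].round(4),s["ft_force"].round(1))
for n in("dial_mid_grip","dial_right_grip","bolt_knob"):print([(np.round(q["point"],4),q["conf"]) for q in nets.pinpoint(w,n)[:1]])
t=DR.copy();t[2]=.178
rows(t,yaw_for(-.65),8)
cv2.imwrite("pics/m.png",rect(w,(-.066,0,.136))[:,:,::-1])
E
```

```text
15.05 [0.5183 0.2999 0.1816] [3.1372e+00 3.0000e-04 1.9623e+00] [0.1 0.7 0.7]
[(array([0.5133, 0.2967, 0.123 ]), 0.57)]
[(array([0.5512, 0.2131, 0.1308]), 0.79)]
[]
dist mm 91.7 turn -0.921
[[-0.57, -0.0, 0.0, 0.96], [-0.57, 0.06, 0.0, 0.96], [-0.56, 0.13, 0.0, 0.96], [-0.54, 0.19, 0.0, 0.96], [-0.51, 0.25, 0.0, 0.96], [-0.48, 0.31, 0.0, 0.96], [-0.44, 0.36, 0.0, 0.96], [-0.4, 0.41, 0.0, 0.96]]
```

Emit:
send_rows --pt "-0.57 0 0 0.96" --pt "-0.57 0.06 0 0.96" --pt "-0.56 0.13 0 0.96" --pt "-0.54 0.19 0 0.96" --pt "-0.51 0.25 0 0.96" --pt "-0.48 0.31 0 0.96" --pt "-0.44 0.36 0 0.96" --pt "-0.4 0.41 0 0.96"

```text
time: 16.0
tool_pos: [0.5511, 0.2142, 0.1776]
tool_rot: [-3.14, 0.001, 1.036]
ft_force: [-0.2, 0.2, -0.2]
grip_width: 0.0425
gripper_force: 0.0
```

```bash
python3 - <<'E'
from dials import *
w=viewer.camera("wrist");s=status.get_state();print(s["time"],s["tool_pos"].round(4),s["tool_rot"].round(4),s["ft_force"].round(1))
for n in("dial_right_grip","bolt_knob"):print([(np.round(q["point"],4),q["conf"]) for q in nets.pinpoint(w,n)[:1]])
rows(DR,yaw_for(-.65),7)
cv2.imwrite("pics/g.png",np.vstack([np.hstack([cv2.imread("pics/m.png"),rect(w,(-.066,0,.136))[:,:,::-1],rect(w,(-.0667,-.09,.136))[:,:,::-1]]),cv2.resize(w["pixels"][:,:,::-1],(433,325)).copy()[:, :].__class__(0) if 0 else cv2.copyMakeBorder(cv2.resize(w["pixels"][:,:,::-1],(433,325)),0,0,0,780-433,0)]))
E
```

```text
16.05 [0.5518 0.2129 0.1777] [-3.1412e+00  1.5000e-03  1.0317e+00] [-0.3 -0.7 -0.3]
[(array([0.5542, 0.2133, 0.1293]), 0.74)]
[(array([0.5785, 0.2806, 0.1356]), 0.72)]
dist mm 40.8 turn -0.001
[[0.0, 0.0, 0.29, 0.0], [0.0, 0.0, 0.29, 0.0], [0.0, 0.0, 0.29, 0.0], [0.0, 0.0, 0.29, 0.0], [0.0, 0.0, 0.29, 0.0], [0.0, 0.0, 0.29, 0.0], [0.0, 0.0, 0.29, 0.0]]
```

View pics/g.png

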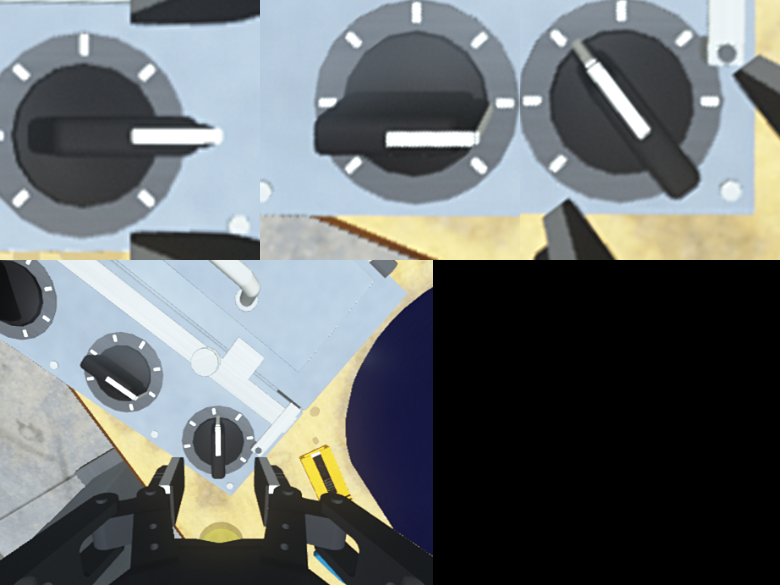

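The middle dial points at its 6th mark (line horizontal to the right). The right dial's bar is upright at (218,440), midway between the fingers, so I'm going down.

Emit:
send_rows --pt "0 0 0.4 0" --pt "0 0 0.5 0" --pt "0 0 0.5 0" --pt "0 0 0.35 0" --pt "0 0 0.2 0" --pt "0 0 0.05 0" --pt "0 0 0 0" --pt "0 0 0 0"

```text
time: 16.95
tool_pos: [0.5518, 0.2147, 0.139]
tool_rot: [3.141, -0.001, 1.041]
ft_force: [-0.8, 0.9, 0.2]
grip_width: 0.0429
gripper_force: 0.0
```

Emit:
send_rows --pt "0 0 0 0" --pt "0 0 0 0" --pt "0 0 0 0" --pt "0 0 0 0" --pt "0 0 0 0" --pt "0 0 0 0" --pt "0 0 0 0" --pt "0 0 0 0" --gripper 1

```text
time: 17.75
tool_pos: [0.551, 0.2152, 0.139]
tool_rot: [-3.14, 0.0, 1.041]
ft_force: [-5.6, 1.0, 6.0]
grip_width: 0.0092
gripper_force: 33.0
```

Emit:
send_rows --pt "0 0 0 -0.96" --pt "0 0 0 -0.96" --pt "0 0 0 -0.96" --pt "0 0 0 -0.96" --pt "0 0 0 -0.96" --pt "0 0 0 -0.96" --pt "0 0 0 -0.96" --pt "0 0 0 -0.95"

```text
time: 18.55
tool_pos: [0.5508, 0.2152, 0.139]
tool_rot: [-3.14, -0.001, 1.966]
ft_force: [-5.7, 1.5, 5.6]
grip_width: 0.0092
gripper_force: 33.2
```

Emit:
send_rows --pt "0 0 0 0" --pt "0 0 0 0" --pt "0 0 0 0" --pt "0 0 0 0" --pt "0 0 0 0" --pt "0 0 -0.4 0" --pt "0 0 -0.8 0" --pt "0 0 -0.9 0" --gripper 0.5

```text
time: 19.35
tool_pos: [0.5515, 0.2147, 0.1818]
tool_rot: [3.142, 0.0, 1.961]
ft_force: [-0.3, -0.6, 0.0]
grip_width: 0.043
gripper_force: 0.0
```

```bash
python3 - <<'E'
from dials import *
w=viewer.camera("wrist");s=status.get_state();print(s["time"],s["tool_pos"].round(4),s["tool_rot"].round(4),s["ft_force"].round(1))
for n in("dial_right_grip","bolt_knob"):print([(np.round(q["point"],4),q["conf"]) for q in nets.pinpoint(w,n)[:1]])
k=b2w((-.02,-.045,.135)); print(k)
np.savez("w2.npz",**{k:w[k] for k in("pixels","depth","camera_matrix","T")})
E
```

```text
19.4 [0.5537 0.2152 0.186 ] [3.1349e+00 1.4000e-03 1.9610e+00] [ 2.7 -0.1  2.4]
[(array([0.5492, 0.2136, 0.1306]), 0.81)]
[(array([0.5769, 0.2744, 0.1372]), 0.74)]
[0.57765832 0.27387428 0.135     ]
```

Emit:
send_rows --pt "0.37 0.39 0 0" --pt "0.37 0.39 0 0" --pt "0.37 0.39 0 0" --pt "0.37 0.39 0 0" --pt "0.38 0.39 0 0" --pt "0.38 0.39 0 0" --pt "0 0 0.2 0" --pt "0 0 0.2 0" --gripper 0.62

```text
time: 20.3
tool_pos: [0.5777, 0.2742, 0.1721]
tool_rot: [-3.141, 0.0, 1.961]
ft_force: [0.1, -0.7, -0.6]
grip_width: 0.0319
gripper_force: 0.0
```

```bash
python3 - <<'E'
from dials import *
w=viewer.camera("wrist");s=status.get_state();print(s["time"],s["tool_pos"].round(4),s["tool_rot"].round(4),s["ft_force"].round(1),s["grip_width"])
for n in("dial_right_grip","bolt_knob"):print([(np.round(q["point"],4),q["conf"]) for q in nets.pinpoint(w,n)[:1]])
k=b2w((-.02,-.045,.138)); plan(k,1.961); 
p=dict(np.load("w2.npz"))
t=[rect(p,(-.0667,-.09,.136))[:,:,::-1],rect(w,(-.0667,-.09,.136))[:,:,::-1]]
cv2.imwrite("pics/i.png",np.hstack(t+[cv2.resize(w["pixels"][:,:,::-1],(346,260))]).copy()[:, :800] if 0 else np.hstack([cv2.resize(x,(200,200)) for x in t]+[cv2.resize(w["pixels"][:,:,::-1],(266,200))]))
E
```

```text
20.35 [0.5771 0.2737 0.171 ] [-3.1395e+00 -1.0000e-04  1.9609e+00] [-0.2  0.1 -1.2] 0.032627426590076114
[]
[(array([0.5796, 0.2752, 0.1369]), 0.8)]
shift units [0.01 0.03 1.68] turn units -0.0 yaw now 1.961 pos [0.5772 0.2735 0.1717]
```

View pics/i.png

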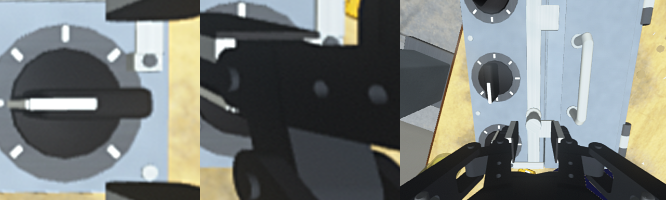

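The right dial points at its 2nd mark (line horizontal to the left). The knob is at (533,115), between the fingers at 517 and 556.

Emit:
send_rows --pt "0 0 0.4 0" --pt "0 0 0.5 0" --pt "0 0 0.45 0" --pt "0 0 0.25 0" --pt "0 0 0.08 0" --pt "0 0 0 0" --pt "0 0 0 0" --pt "0 0 0 0"

```text
time: 21.25
tool_pos: [0.578, 0.274, 0.1394]
tool_rot: [3.141, 0.0, 1.961]
ft_force: [0.1, -0.1, 1.2]
grip_width: 0.0327
gripper_force: 0.0
```

Emit:
send_rows --pt "0 0 0 0" --pt "0 0 0 0" --pt "0 0 0 0" --pt "0 0 0 0" --pt "0 0 0 0" --pt "0 0 0 0" --pt "0 0 0 0" --pt "0 0 0 0" --gripper 1

```text
time: 22.05
tool_pos: [0.5766, 0.2735, 0.1394]
tool_rot: [-3.138, 0.0, 1.961]
ft_force: [-6.6, -2.3, 5.9]
grip_width: 0.0157
gripper_force: 29.4
```

Emit:
send_rows --pt "0 -0.15 0 0" --pt "0 -0.15 0 0" --pt "0 -0.15 0 0" --pt "0 -0.15 0 0" --pt "0 -0.15 0 0" --pt "0 -0.1 0 0" --pt "0 0 0 0" --pt "0 0 0 0"

```text
time: 22.85
tool_pos: [0.5619, 0.2675, 0.1394]
tool_rot: [-3.141, 0.0, 1.961]
ft_force: [-1.5, 0.5, 5.5]
grip_width: 0.0159
gripper_force: 29.9
```

Emit:
send_rows --pt "0 -0.06 0 0" --pt "0 -0.06 0 0" --pt "0 -0.06 0 0" --pt "0 0 0 0" --pt "0 0 0 0" --pt "0 0 0 0" --pt "0 0 0 0" --pt "0 0 0 0"

```text
time: 23.65
tool_pos: [0.5614, 0.2672, 0.1395]
tool_rot: [3.133, -0.0, 1.96]
ft_force: [12.7, 7.5, -3.9]
grip_width: 0.0159
gripper_force: 29.6
```

The bar met its stop with about 15 N, so it is fully drawn. I'll release, rise and check how low the arm's wrist sits before swinging near the tub.

Emit:
send_rows --pt "0 0.08 0 0" --pt "0 0 0 0" --pt "0 0 0 0" --pt "0 0 0 0" --pt "0 0 -0.2 0" --pt "0 0 -0.7 0" --pt "0 0 -0.8 0" --pt "0 0 -0.6 0" --gripper 0.6

```text
time: 24.45
tool_pos: [0.561, 0.267, 0.1878]
tool_rot: [3.139, 0.0, 1.961]
ft_force: [0.6, 0.3, 0.6]
grip_width: 0.034
gripper_force: 0.0
```

```bash
python3 - <<'E'
from dials import *
w=viewer.camera("wrist");s=status.get_state();print(s["time"],s["tool_pos"].round(4),s["tool_rot"].round(4),s["q"].round(4),s["ft_force"].round(1))
for n in("bolt_knob","lid_handle"):print(n,[(np.round(q["point"],4),q["conf"]) for q in nets.pinpoint(w,n)[:1]])
h=b2w((.03,0,.145));k=b2w((-.036,-.045,.135));print("handle",h,"knob exp",k)
t=h.copy();t[2]=.19;rows(t,1.961,8)
for nm in("side","scene"):
    p=viewer.camera(nm);v,u=np.nonzero(p["depth"]>0);d=p["depth"][v,u];K=p["camera_matrix"]
    P=(p["T"]@np.c_[(u-K[0,2])/K[0,0]*d,-(v-K[1,2])/K[1,1]*d,-d,np.ones(len(d))].T)[:3].T
    q1=s["q"][0];e=np.array([np.cos(q1),np.sin(q1)]);l=np.array([-e[1],e[0]])
    D=P-s["tool_pos"];a=D[:,:2]@e;b=D[:,:2]@l
    tub=np.hypot(P[:,0]-.812,P[:,1]-.062)<.235
    ok=(np.abs(b)<.28)&(D[:,2]>.03)&(a>-.4)&(a<.15)&~(tub&(P[:,2]<.38))&(np.hypot(P[:,0]-.459,P[:,1]-.056)>.06)
    for lo in np.arange(-.4,.15,.05):
        m=ok&(a>=lo)&(a<lo+.05)
        if m.sum()>5:
            for side,mm in(("R",m&(b<-.06)),("C",m&(np.abs(b)<=.06))):
                if mm.sum()>3: print(nm,round(lo,2),side,mm.sum(),"b",b[mm].min().round(3),b[mm].max().round(3),"dz min/max",D[mm,2].min().round(3),D[mm,2].max().round(3))
E
```

```text
24.5 [0.5621 0.2673 0.19  ] [3.1349e+00 9.0000e-04 1.9611e+00] [ 0.262   0.2403  1.6841 -0.      1.2104 -0.1283] [0.7 1.5 0.4]
bolt_knob [(array([0.5616, 0.2703, 0.1361]), 0.94)]
lid_handle [(array([0.6062, 0.3383, 0.1421]), 0.87)]
handle [0.60674148 0.33453044 0.145     ] knob exp [0.56286518 0.26777813 0.135     ]
dist mm 81.6 turn -0.0
[[0.28, 0.42, -0.02, 0.0], [0.28, 0.42, -0.02, 0.0], [0.28, 0.42, -0.02, 0.0], [0.28, 0.42, -0.02, 0.0], [0.28, 0.42, -0.02, 0.0], [0.28, 0.42, -0.02, 0.0], [0.28, 0.42, -0.02, 0.0], [0.28, 0.42, -0.02, 0.0]]
side -0.4 C 397 b -0.054 -0.025 dz min/max 0.355 0.404
side -0.35 C 840 b -0.053 -0.026 dz min/max 0.329 0.403
side -0.3 C 1257 b -0.053 -0.026 dz min/max 0.301 0.4
side -0.25 C 1630 b -0.053 0.016 dz min/max 0.271 0.392
side -0.2 C 1630 b -0.051 0.018 dz min/max 0.251 0.373
side -0.15 C 1474 b -0.058 0.058 dz min/max 0.224 0.344
side -0.1 C 1702 b -0.059 0.056 dz min/max 0.031 0.312
side -0.05 R 284 b -0.069 -0.06 dz min/max 0.201 0.256
side -0.05 C 1986 b -0.06 0.056 dz min/max 0.03 0.288
side -0.0 R 222 b -0.067 -0.06 dz min/max 0.2 0.255
side -0.0 C 1267 b -0.06 0.057 dz min/max 0.03 0.271
side 0.05 C 76 b -0.007 0.022 dz min/max 0.033 0.077
scene -0.3 C 86 b -0.052 -0.037 dz min/max 0.313 0.343
scene -0.25 C 601 b -0.053 -0.035 dz min/max 0.281 0.349
scene -0.2 C 1253 b -0.052 -0.018 dz min/max 0.259 0.348
scene -0.15 C 2043 b -0.059 0.055 dz min/max 0.226 0.341
scene -0.1 C 2904 b -0.059 0.057 dz min/max 0.036 0.315
scene -0.05 R 324 b -0.069 -0.06 dz min/max 0.196 0.26
scene -0.05 C 2525 b -0.06 0.056 dz min/max 0.03 0.29
scene -0.0 R 339 b -0.068 -0.06 dz min/max 0.199 0.259
scene -0.0 C 2378 b -0.06 0.055 dz min/max 0.03 0.274
scene 0.05 C 120 b -0.008 0.017 dz min/max 0.031 0.079
```

The forearm and wrist stay within 70 mm sideways of the tool axis, so the tub (over 100 mm away) is clear. Next is the handle.

Emit:
send_rows --pt "0.28 0.42 -0.02 0" --pt "0.28 0.42 -0.02 0" --pt "0.28 0.42 -0.02 0" --pt "0.28 0.42 -0.02 0" --pt "0.28 0.42 -0.02 0" --pt "0.28 0.42 -0.02 0" --pt "0.28 0.42 -0.02 0" --pt "0.28 0.44 -0.02 0"

```text
time: 25.5
tool_pos: [0.6061, 0.3346, 0.1881]
tool_rot: [-3.142, -0.0, 1.961]
ft_force: [-0.2, -0.5, -0.9]
grip_width: 0.0346
gripper_force: 0.0
```

```bash
python3 - <<'E'
from dials import *
w=viewer.camera("wrist");s=status.get_state()
print(s["time"],[(np.round(q["point"],4),q["conf"]) for q in nets.pinpoint(w,"lid_handle")[:1]])
plan(b2w((.0305,0,.145)),1.961)
E
```

```text
25.55 [(array([0.6092, 0.3341, 0.14  ]), 0.73)]
shift units [-0.02  0.04  2.16] turn units 0.01 yaw now 1.962 pos [0.6063 0.3349 0.1882]
```

Emit:
send_rows --pt "0 0.04 0.4 0" --pt "0 0 0.5 0" --pt "0 0 0.5 0" --pt "0 0 0.4 0" --pt "0 0 0.25 0" --pt "0 0 0.1 0" --pt "0 0 0 0" --pt "0 0 0 0"

```text
time: 26.4
tool_pos: [0.6066, 0.3343, 0.1456]
tool_rot: [3.141, 0.0, 1.961]
ft_force: [0.7, 0.1, 1.3]
grip_width: 0.0344
gripper_force: 0.0
```

Emit:
send_rows --pt "0 0 0 0" --pt "0 0 0 0" --pt "0 0 0 0" --pt "0 0 0 0" --pt "0 0 0 0" --pt "0 0 0 0" --pt "0 0 0 0" --pt "0 0 0 0" --gripper 1 --force 25

```text
time: 27.2
tool_pos: [0.6059, 0.334, 0.1457]
tool_rot: [-3.14, 0.0, 1.961]
ft_force: [-4.6, -2.0, 4.2]
grip_width: 0.009
gripper_force: 24.7
```

```bash
cat > arc.py <<'E'
from dials import *
# handle rel hinge at closed: (-.074,.041); tool y = box +x, tool z = down
def arc(t0,t1,n):
    a=np.arctan2(.041,.074);R=np.hypot(.041,.074);t=np.linspace(t0,t1,n+1)+a
    x,z=-R*np.cos(t),R*np.sin(t)
    o=[[0,round(float(i),2),round(float(-k),2),0] for i,k in zip(np.diff(x)/.02,np.diff(z)/.02)]
    for i in range(0,n,8): print(o[i:i+8])
E
python3 -c "
from arc import *
s=status.get_state();print(s['tool_pos'],s['grip_width'],s['ft_force'])
arc(0,1.4,32)"
```

```text
[0.6059094  0.33396683 0.1456545 ] 0.009029097300130589 [-4.58680672 -1.9552645   4.22909828]
[[0, 0.09, -0.16, 0], [0, 0.1, -0.16, 0], [0, 0.11, -0.15, 0], [0, 0.11, -0.15, 0], [0, 0.12, -0.14, 0], [0, 0.13, -0.14, 0], [0, 0.13, -0.13, 0], [0, 0.14, -0.12, 0]]
[[0, 0.14, -0.12, 0], [0, 0.15, -0.11, 0], [0, 0.15, -0.11, 0], [0, 0.16, -0.1, 0], [0, 0.16, -0.09, 0], [0, 0.16, -0.08, 0], [0, 0.17, -0.08, 0], [0, 0.17, -0.07, 0]]
[[0, 0.17, -0.06, 0], [0, 0.18, -0.05, 0], [0, 0.18, -0.05, 0], [0, 0.18, -0.04, 0], [0, 0.18, -0.03, 0], [0, 0.18, -0.02, 0], [0, 0.18, -0.01, 0], [0, 0.18, -0.01, 0]]
[[0, 0.19, 0.0, 0], [0, 0.18, 0.01, 0], [0, 0.18, 0.02, 0], [0, 0.18, 0.03, 0], [0, 0.18, 0.03, 0], [0, 0.18, 0.04, 0], [0, 0.18, 0.05, 0], [0, 0.18, 0.06, 0]]
```

Emit:
send_rows --pt "0 0.09 -0.16 0" --pt "0 0.1 -0.16 0" --pt "0 0.11 -0.15 0" --pt "0 0.11 -0.15 0" --pt "0 0.12 -0.14 0" --pt "0 0.13 -0.14 0" --pt "0 0.13 -0.13 0" --pt "0 0.14 -0.12 0"

```text
time: 28.0
tool_pos: [0.6199, 0.3397, 0.1664]
tool_rot: [-3.128, 0.0, 1.961]
ft_force: [-15.5, -8.2, 6.5]
grip_width: 0.0089
gripper_force: 24.9
```

Emit:
send_rows --pt "0 0.14 -0.12 0" --pt "0 0.15 -0.11 0" --pt "0 0.15 -0.11 0" --pt "0 0.16 -0.1 0" --pt "0 0.16 -0.09 0" --pt "0 0.16 -0.08 0" --pt "0 0.17 -0.08 0" --pt "0 0.17 -0.07 0"

```text
time: 28.8
tool_pos: [0.6459, 0.3503, 0.1864]
tool_rot: [-3.138, 0.001, 1.961]
ft_force: [-12.2, -7.0, 15.5]
grip_width: 0.0088
gripper_force: 24.8
```

Emit:
send_rows --pt "0 0.17 -0.1 0" --pt "0 0.18 -0.09 0" --pt "0 0.18 -0.08 0" --pt "0 0.18 -0.06 0" --pt "0 0.18 -0.04 0" --pt "0 0.18 -0.02 0" --pt "0 0.18 -0.01 0" --pt "0 0.18 -0.01 0"

```text
time: 29.6
tool_pos: [0.6733, 0.3615, 0.1937]
tool_rot: [-3.141, 0.001, 1.961]
ft_force: [-6.0, -3.9, 8.4]
grip_width: 0.0086
gripper_force: 25.1
```

Emit:
send_rows --pt "0 0.18 0 0" --pt "0 0.18 0.01 0" --pt "0 0.18 0.02 0" --pt "0 0.18 0.03 0" --pt "0 0.18 0.04 0" --pt "0 0.18 0.05 0" --pt "0 0.18 0.06 0" --pt "0 0.18 0.06 0"

```text
time: 30.4
tool_pos: [0.7002, 0.3725, 0.1875]
tool_rot: [-3.142, 0.0, 1.961]
ft_force: [-3.6, -2.4, 5.0]
grip_width: 0.0085
gripper_force: 26.0
```

```bash
python3 - <<'E'
from dials import *
s=status.get_state();print(s["time"],s["tool_pos"].round(4))
p=viewer.camera("side");q=viewer.camera("scene")
print([(np.round(x["point"],4),x["conf"]) for c in(p,q) for x in nets.pinpoint(c,"lid_handle")[:1]])
t=s["tool_pos"];ims=[]
for c in(p,q):
    u,v,_=w2px(c,t);u,v=int(u),int(v);y0=max(v-90,0);x0=max(u-100,0)
    ims.append(cv2.resize(c["pixels"][y0:y0+150,x0:x0+200,::-1],(400,300),interpolation=cv2.INTER_CUBIC))
cv2.imwrite("pics/j.png",np.hstack(ims))
E
```

```text
30.4 [0.7002 0.3725 0.1875]
[(array([0.6984, 0.3751, 0.1802]), 0.54), (array([0.6985, 0.372 , 0.1769]), 0.87)]
```

View pics/j.png

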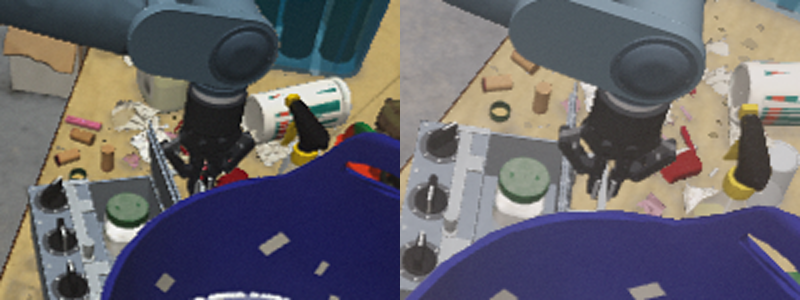

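The pictures show the lid nearly upright, with the gripper behind it on the handle and nothing touching the tub. I estimate 1.4 rad, so I'll continue gently.

Emit:
send_rows --pt "0 0.1 0.04 0" --pt "0 0.1 0.04 0" --pt "0 0.1 0.04 0" --pt "0 0.1 0.05 0" --pt "0 0.1 0.05 0" --pt "0 0.1 0.05 0" --pt "0 0.1 0.05 0" --pt "0 0 0 0"

```text
time: 31.4
tool_pos: [0.713, 0.3777, 0.1806]
tool_rot: [-3.141, 0.0, 1.961]
ft_force: [-3.5, -2.9, 5.6]
grip_width: 0.0087
gripper_force: 26.7
```

```bash
cat > lid.py <<'E'
from dials import *
s=status.get_state();print(s["time"],s["tool_pos"].round(4),s["ft_force"].round(1))
c_,s_=np.cos(by),np.sin(by)
for nm in("scene","side"):
    c=viewer.camera(nm)
    print([(np.round(x["point"],4),x["conf"]) for x in nets.pinpoint(c,"lid_handle")[:1]])
    tr=nets.trace(c,"lid")
    if tr:
        v,u=np.nonzero(tr[0]["pixels"]&(c["depth"]>0));d=c["depth"][v,u];K=c["camera_matrix"]
        P=(c["T"]@np.c_[(u-K[0,2])/K[0,0]*d,-(v-K[1,2])/K[1,1]*d,-d,np.ones(len(d))].T)[:3].T
        bx=(P[:,0]-X[0])*c_+(P[:,1]-X[1])*s_;byy=-(P[:,0]-X[0])*s_+(P[:,1]-X[1])*c_
        m=(bx>.08)&(bx<.135)&(np.abs(byy)<.13)&(P[:,2]>.115)&(P[:,2]<.215)
        if m.sum()>30:
            g=least_squares(lambda k:bx[m]-k[0]-k[1]*(P[m,2]-.101),[.104,0],loss="soft_l1",f_scale=.001).x
            print(nm,m.sum(),"lean dx/dz",g.round(4),"angle",round(np.pi/2+np.arctan(g[1]),3),"top z",P[m,2].max().round(3))
E
python3 lid.py
```

```text
31.4 [0.713  0.3777 0.1806] [-3.5 -2.9  5.6]
[(array([0.7091, 0.3778, 0.1712]), 0.6)]
scene 328 lean dx/dz [0.0943 0.0818] angle 1.652 top z 0.211
[(array([0.7134, 0.379 , 0.1748]), 0.57)]
side 440 lean dx/dz [0.0945 0.0529] angle 1.624 top z 0.209
```

Emit:
send_rows --pt "0 0 0 0" --pt "0 0 0 0" --pt "0 0 0 0" --pt "0 0 0 0" --pt "0 0 -0.2 0" --pt "0 0 -0.4 0" --pt "0 0 -0.6 0" --pt "0 0 -0.8 0" --gripper 0.7

```text
time: 32.5
tool_pos: [0.7123, 0.3778, 0.2197]
tool_rot: [-3.139, -0.0, 1.961]
ft_force: [0.5, -0.7, 0.2]
grip_width: 0.0253
gripper_force: 0.0
```

Emit:
send_rows --pt "0 0 -1 0" --pt "0 0 -1 0" --pt "0 0 -1 0" --pt "0 0 -1 0" --pt "0 0 -1 0" --pt "0 0 -1 0" --pt "0 0 -0.5 0" --pt "0 0 0 0"

```text
time: 33.3
tool_pos: [0.7134, 0.3782, 0.3533]
tool_rot: [3.137, 0.0, 1.961]
ft_force: [0.2, -0.0, 0.7]
grip_width: 0.0256
gripper_force: 0.0
```

```bash
python3 lid.py; python3 - <<'E'
from dials import *
p=viewer.camera("side");q=viewer.camera("scene");w=viewer.camera("wrist")
for n in("half_bottle_2","masking_tape","razor_scraper","bolt_knob"):
    print(n,[(np.round(x["point"],3).tolist(),round(x["conf"],2)) for c in(p,q) for x in nets.pinpoint(c,n)[:1]])
ims=[]
for c in(p,q):
    u,v,_=w2px(c,[X[0],X[1],.15]);u,v=int(u),int(v);y0=max(v-90,0);x0=max(u-100,0)
    ims.append(cv2.resize(c["pixels"][y0:y0+150,x0:x0+200,::-1],(400,300),interpolation=cv2.INTER_CUBIC))
r_=[cv2.resize(w["pixels"][:,:,::-1],(400,300)),np.zeros((300,400,3),np.uint8)]
cv2.imwrite("pics/k.png",np.vstack([np.hstack(ims),np.hstack(r_)]))
E
```

```text
33.3 [0.7134 0.3782 0.3533] [ 0.2 -0.   0.7]
[(array([0.7069, 0.3734, 0.1728]), 0.63)]
scene 394 lean dx/dz [0.0943 0.0206] angle 1.591 top z 0.211
[(array([ 0.46  ,  0.0513, -0.0007]), 0.75)]
side 444 lean dx/dz [0.0934 0.0059] angle 1.577 top z 0.208
half_bottle_2 [([0.462, 0.053, -0.0], 0.88), ([0.461, 0.06, -0.002], 0.84)]
masking_tape [([0.482, 0.382, 0.13], 0.63), ([0.477, -0.07, -0.001], 0.66)]
razor_scraper [([0.579, 0.321, 0.001], 0.74)]
bolt_knob [([0.561, 0.27, 0.136], 0.96), ([0.561, 0.271, 0.138], 0.73)]
```

View pics/k.png

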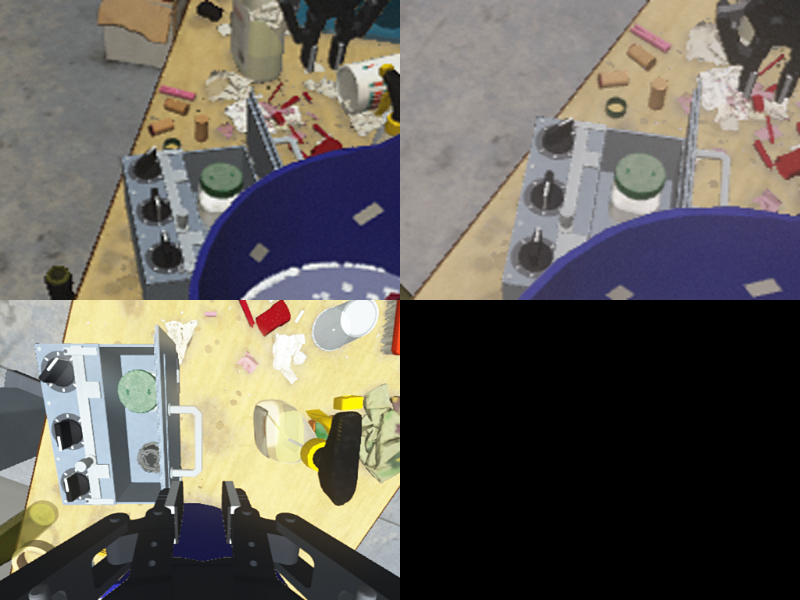

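The lid stands upright by itself at about 1.58 rad, the bar is drawn (knob on its expected place), the dials are as set, and the gripper is clear.

```bash
python3 -c "
from plant import finish_job
print(finish_job())"
```

```text
the job is handed in; nothing more can be done
None
```

The job is handed in with no verdict shown: the dials point at marks 3, 6 and 2, the bar is fully drawn, the lid stands upright by itself (about 1.58 rad), and I saw no contact with the bottle, tape roll or scraper, though only the bottle and tape were re-located at the end.

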